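# Flip the tested unit's tag on the test rack

### The job

The finned heat sink board on the test rack has passed its test: with your fingertips push the flip tag behind it up and right over its pivot, then press it gently down until it lies flat on the far side with its ring face up. Do not grasp or lift anything, leave the other two tags as they are, and leave all three units lying where they are.

Things in the scene. Friction and masses are not known exactly. Their poses are not given: they have to be found in the camera images.
- rack: Fixed metal rack with three bays in a row 105 mm apart. Plate 8 mm thick, 335 mm along y, x -130 to +55 mm. Origin on the bench under the middle pivot; +x roughly away from the robot, +y left along the row. At x = 0 each bay has a yoke: two cheeks 78 mm high, 26 mm deep, 29 to 34 mm either side of its middle, the flip tag between them. The unit of that tag lies in front (x = -92 mm); guides 11 mm high.
- tag_left (a joint): Flip tag, left bay. 0 = level on the near side, bar face up; 1.57 = upright; 3.14 = turned over, level on the far side, ring face up; stops at both ends. Stiff hinge (0.02 N m): stays where left. Plate 48 mm wide, 4 mm thick, free edge 60 mm from the pivot. Opposite the plate, in its plane, a heel tab 28 mm wide, 40 mm long, free below: pressed down, it raises the plate by the same angle.
- pivot_left (a point): Middle of the left tag's pivot, 68 mm above the bench; the pivot runs level along the rack's y.
- edge_left (a point): Middle of the left tag's free edge, half-way through its thickness; moves with the tag, 60 mm from the pivot.
- heel_left (a point): Middle of the end of the left tag's heel tab; moves with the tag, 40 mm from the pivot.
- bay_left (a point): Middle of the left bay's floor, on top of the plate 8 mm above the bench, 92 mm to the near side of the pivot.
- tag_middle (a joint): Flip tag, middle bay. 0 = level on the near side, bar face up; 1.57 = upright; 3.14 = turned over, level on the far side, ring face up; stops at both ends. Stiff hinge (0.02 N m): stays where left. Plate 48 mm wide, 4 mm thick, free edge 60 mm from the pivot. Opposite the plate, in its plane, a heel tab 28 mm wide, 40 mm long, free below: pressed down, it raises the plate by the same angle.
- pivot_middle (a point): Middle of the middle tag's pivot, 68 mm above the bench; the pivot runs level along the rack's y.
- edge_middle (a point): Middle of the middle tag's free edge, half-way through its thickness; moves with the tag, 60 mm from the pivot.
- heel_middle (a point): Middle of the end of the middle tag's heel tab; moves with the tag, 40 mm from the pivot.
- bay_middle (a point): Middle of the middle bay's floor, on top of the plate 8 mm above the bench, 92 mm to the near side of the pivot.
- tag_right (a joint): Flip tag, right bay. 0 = level on the near side, bar face up; 1.57 = upright; 3.14 = turned over, level on the far side, ring face up; stops at both ends. Stiff hinge (0.02 N m): stays where left. Plate 48 mm wide, 4 mm thick, free edge 60 mm from the pivot. Opposite the plate, in its plane, a heel tab 28 mm wide, 40 mm long, free below: pressed down, it raises the plate by the same angle.
- pivot_right (a point): Middle of the right tag's pivot, 68 mm above the bench; the pivot runs level along the rack's y.
- edge_right (a point): Middle of the right tag's free edge, half-way through its thickness; moves with the tag, 60 mm from the pivot.
- heel_right (a point): Middle of the end of the right tag's heel tab; moves with the tag, 40 mm from the pivot.
- bay_right (a point): Middle of the right bay's floor, on top of the plate 8 mm above the bench, 92 mm to the near side of the pivot.
- panel_meter_mid (a point): Black panel meter with a small display window, 40 x 72 x 21 mm, loose, lying in one of the three bays (which one varies). The point is its centre, half-way up; x is its short side, y its long side.
- heatsink_board_mid (a point): Finned heat sink with a circuit board and a row of screw terminals on it, 50 x 78 x 33 mm, loose, lying in one of the three bays (which one varies). The point is its centre, half-way up; x is its short side, y its long side.
- relay_board_mid (a point): Relay board: circuit board with three block relays in a row, 46 x 70 x 20 mm, loose, lying in one of the three bays (which one varies). The point is its centre, half-way up; x is its short side, y its long side.
Mind the look-alikes: they are no part of the job. What is shaped like the part that bears heatsink_board_mid but blue or turquoise is not meant.

How it is judged:
By the outcome, as a careful person would: the job done as asked, in the order asked, and still so for the second after the job is handed in, with the robot touching nothing.
It also fails if it takes over 45 s, if anything falls off the work surface, if the arm or the gripper's body presses on something with over 40 N, if the wrist force passes 120 N, or if a joint passes its speed limit or range.

### The arm

A 7-joint arm with a two-finger parallel gripper is mounted at the origin on a cart in front of the work surface, level with it; the furniture and walls round the work are solid. World frame = base frame: x ahead of the robot, y to its left, z up, the work surface at z = 0. Lengths are in m, angles in rad, forces in N, time in s.
With the tool pointing down it reaches from about 0.4 to 0.85 m from the base axis. Payload 4.5 kg.
Tool frame: the origin (TCP) lies at the very end of the fingers, on their centre line; the grasp point (between the pads) lies 19 mm behind it (r.pinch_z is the distance from the TCP to the grasp point, in m); z points along the fingers, y is the line along which they close (so a half turn about z gives the same grasp; the last joint's range is limited). The gripper opens to 88 mm and grips with 3 to 60 N. Pads are 18 mm wide; open, the fingers measure 123 mm over their backs; the gripper's body (75 mm by 187 mm) begins 45 mm behind the grasp point.
Start: joints at [1.317, 0.689, -0.195, 1.565, 0.157, 0.902, -0.215], TCP at [0.177, -0.599, 0.239] pointing down, gripper open.
Joint ranges: [-3.01, 3.01], [-0.46, 2.08], [-1.47, 1.51], [0.13, 2.56], [-1, 4.14], [0.04, 2.09], [-2.66, 2.66]. Speed limits (rad/s): [2.57, 2.57, 3.14, 3.14, 3.14, 3.14, 3.14].

### API

Orientations are given as a unit quaternion [x, y, z, w].
In Python, from plant import r, cams gives the robot as it stands.
- The arm moves only by the shell command python3 -m pendant 'ROWS' [FORCE]. ROWS is JSON, a list of rows, each a list of 3 entries, a list of its own where there are three numbers: the closure, from -1 (fully open) to 1 (shut), then the shift along the tool's x, y, z in mm, then the turn, a rotation vector about the tool's x, y, z in degrees. A call has 1 to 8 rows; each row shifts and turns the commanded pose from where the row before left it, along the tool's axes as they then stand; what a row does not reach is not made up. A row lasts 1/8 s, in which the tool goes at most 62.5 mm and 10.7 degrees, less where a joint would pass 70% of its speed; a pose out of reach is approached as far as the arm can. A call with a gripper value outside its range is refused whole. The fingers move at their own pace and stop on an object; FORCE is the grip in N (left out, the last holds). Time passes only in rows, so rows that do not move let the fingers close. It gives the time, the measured TCP pose, the force, the opening and the grip force at its end, in the units of the state.
- r.get_state(): the state, without advancing time (a new reading comes with each control period).
- cams.snapshot(name): name is "scene" or "top"; returns a dict with "img" (480x640x3 uint8, red, green, blue), "camera_matrix" (3x3 intrinsics, pixels), "camera_from_world" (4x4, takes a point from world to camera coordinates). Camera axes: x right, y up, looking along -z (the intrinsics and any distortion apply to the point x, -y, -z); pixel columns grow to the right and rows downward; lengths in m; the calibration is good to about 2 mm. A picture is of the moment at which its call begins. There is no depth.
- r.finish_job(): hands the job in; it is judged then, once.
The state is a dict: "clock": time; "q": joint angles; "qd": joint speeds; "joint_torque": joint torques, N m; "tool_pos": TCP position; "eef_rot": TCP orientation; "contact_force": force on the tool from outside, world axes, zero at the start; "moment": the same for the moment, N m; "opening": opening from 0.0 (shut) to 1.0 (fully open); "finger_force": force on a finger pad.
Only numpy, scipy, OpenCV 4.12 (cv2) and the standard library are available. Lean on these libraries where they do the work, as an engineer would, in place of code of your own. Each camera call takes 0.05 s, during which the arm holds its last target. There are 200 camera calls.

## Working session

There is one attempt and no reset: what is moved stays moved. The work goes in short steps, Python scripts to look and compute and a shell command to move; the robot and the scene stay as the last step left them, time stands still between calls to the robot, and variables do not carry over. Pictures are saved under pics/ and viewed, at most 10 in all, crops included, and the job is handed in when it is done.

```bash
mkdir -p pics; ls; python3 - <<'E'
from plant import r,cams
import cv2,numpy as np
for n in ("scene","top"):
    s=cams.snapshot(n); cv2.imwrite(f"pics/{n}0.png",s["img"][:,:,::-1])
    print(n,s["camera_matrix"].tolist(),np.round(s["camera_from_world"],4).tolist(),[k for k in s])
st=r.get_state();print(st["clock"],st["tool_pos"],st["eef_rot"],st["opening"],st["contact_force"])
E
```

```text
pics
scene [[595.888543304479, 0.0, 319.3903376485453], [0.0, 595.888543304479, 234.30914898844102], [0.0, 0.0, 1.0]] [[-0.8637, -0.504, -0.0083, 0.3003], [0.3855, -0.6711, 0.6333, -0.409], [-0.3248, 0.5437, 0.7739, -0.921], [0.0, 0.0, 0.0, 1.0]] ['img', 'camera_matrix', 'camera_from_world']
top [[545.5590097868665, 0.0, 316.06124824600926], [0.0, 545.5590097868665, 230.24106294794618], [0.0, 0.0, 1.0]] [[0.0237, -0.9997, -0.0028, -0.2604], [0.9801, 0.0226, 0.197, -0.5144], [-0.1968, -0.0074, 0.9804, -1.0024], [0.0, 0.0, 0.0, 1.0]] ['img', 'camera_matrix', 'camera_from_world']
0.1 [ 0.17721335 -0.59876421  0.23802345] [ 9.89655311e-01  1.43463253e-01 -1.79967019e-04 -7.92198947e-04] 0.9994565274931273 [-0.24177627  0.0079705  -0.14256584]
```

View pics/scene0.png

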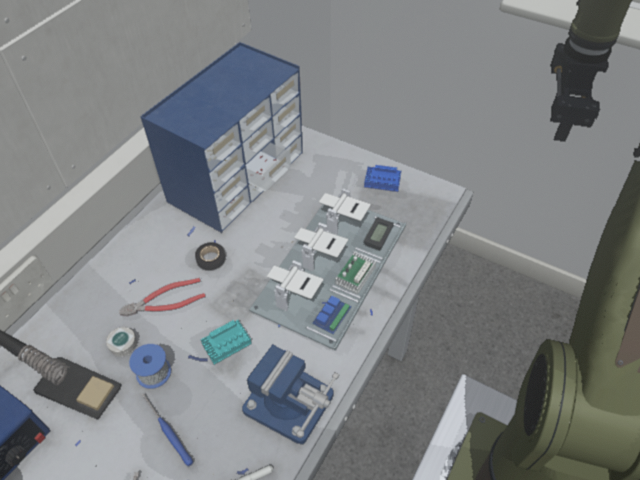

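View pics/top0.png

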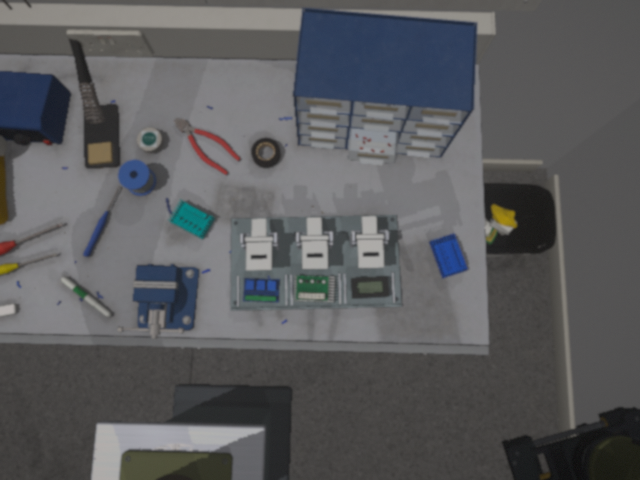

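The scene view shows the rack with three white tags. In the top view the candidate units are:
- (262,290): blue blocks on a green board, which is the relay board.
- (315,288): green board with a pale finned part, probably the heat sink board.
- (370,287): black with a window, which is the meter.
- (192,219) turquoise and (450,255) blue: the look-alikes, lying off the rack.

I'll check the middle one in an enlarged crop.

```bash
python3 - <<'E'
import cv2,numpy as np
a=cv2.imread("pics/top0.png")[205:320,220:410]; b=cv2.imread("pics/scene0.png")[180:355,245:415]
a=cv2.resize(a,(760,460),interpolation=cv2.INTER_CUBIC)
cv2.imwrite("pics/c_top.png",a)
cv2.imwrite("pics/c_scene.png",cv2.resize(b,None,fx=3.4,fy=3.4,interpolation=cv2.INTER_CUBIC))
E
```

```text
(no output)
```

View pics/c_top.png

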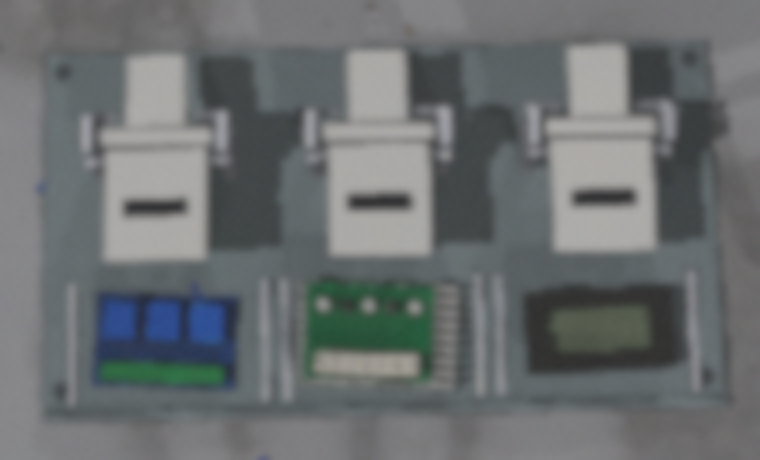

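View pics/c_scene.png

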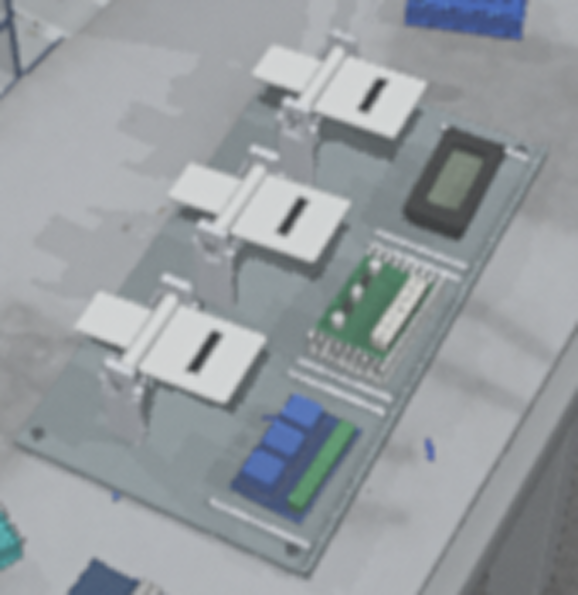

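The crops confirm it. The middle bay (crop 370,330) holds the green board with screw terminals on pale fins, so it is the heat sink board and tag_middle is the target. Next I fit the rack pose from tag corners in both cameras.

```bash
cat > h.py <<'E'
import numpy as np
from plant import r,cams
def proj(s,P):
    P=np.atleast_2d(P);T=s["camera_from_world"];c=P@T[:3,:3].T+T[:3,3]
    K=s["camera_matrix"];p=np.c_[c[:,0],-c[:,1],-c[:,2]]@K.T
    return p[:,:2]/p[:,2:]
def W(t,p):
    c,s=np.cos(t[2]),np.sin(t[2]);p=np.atleast_2d(p).astype(float)
    return np.c_[t[0]+c*p[:,0]-s*p[:,1],t[1]+s*p[:,0]+c*p[:,1],p[:,2]]
E
python3 - <<'E'
from h import *
from scipy.optimize import least_squares
S={n:cams.snapshot(n) for n in("top","scene")}
def tag(y): return [(-.06,y+.024,.07),(-.06,y-.024,.07),(.04,y+.014,.07),(.04,y-.014,.07)]
P=np.array(tag(.105)+tag(0)+tag(-.105))
top=np.array([(102,260),(208,262),(128,54),(185,52),(329,257),(434,254),(346,50),(407,47),(552,252),(657,249),(566,44),(627,42)])
top=(top+.5)/4-.5+[220,205]
sc=np.array([(235,404),(267,345),(76,328),(100,292),(310,262),(350,208),(168,200),(190,163),(388,138),(427,90),(253,72),(275,45)])
sc=(sc+.5)/3.4-.5+[245,180]
f=lambda t:np.r_[proj(S["top"],W(t,P))-top,proj(S["scene"],W(t,P))-sc].ravel()
for g in (lambda t:f(t)[:24],lambda t:f(t)[24:],f):
    o=least_squares(g,[.6,-.3,0]);print(o.x,np.abs(o.fun).max(),np.sqrt((o.fun**2).mean()))
print(np.round(o.fun.reshape(-1,2),1).tolist())
t=o.x;np.save("t.npy",t)
for n,p in dict(pivot=(0,0,.068),heel=(.04,0,.068),edge=(-.06,0,.068)).items(): print(n,W(t,p))
# rack plate corner check
C=W(t,[(.055,.1675,.008),(.055,-.1675,.008),(-.13,-.1675,.008),(-.13,.1675,.008)])
print("top crop corners",np.round((proj(S["top"],C)-[220,205]+.5)*4))
st=r.get_state();from scipy.spatial.transform import Rotation as R
print(R.from_quat(st["eef_rot"]).as_matrix().round(3),st["tool_pos"])
E
```

```text
[ 0.50310629 -0.24510315  0.04541678] 0.6179408352061557 0.3255369638882044
[ 0.49891696 -0.24380044  0.05934723] 1.8848677024600988 1.052753820284999
[ 0.50121566 -0.24479125  0.0522846 ] 3.020276710362623 1.1112239067797731
[[0.6, 2.1], [-0.2, 0.8], [-0.8, 1.1], [-0.3, 1.2], [0.1, 1.2], [-0.5, 1.2], [-0.1, 0.6], [-0.7, 0.9], [0.5, 0.8], [-0.0, 0.8], [-0.0, 0.5], [-0.6, 0.6], [-3.0, 0.9], [-0.3, -1.3], [-1.3, -1.3], [-0.8, -1.5], [0.7, 1.1], [-0.1, -0.6], [-1.1, -2.7], [-0.8, -1.6], [1.0, 0.2], [-0.6, -1.6], [-1.4, -0.4], [-1.7, -1.3]]
pivot [[ 0.50121566 -0.24479125  0.068     ]]
heel [[ 0.541161   -0.24270082  0.068     ]]
edge [[ 0.44129765 -0.24792689  0.068     ]]
top crop corners [[ 44.  59.]
 [707.  40.]
 [729. 409.]
 [ 43. 429.]]
[[ 0.959  0.284 -0.   ]
 [ 0.284 -0.959  0.001]
 [-0.    -0.001 -1.   ]] [ 0.17725842 -0.59897975  0.23822643]
```

The top-view fit is tight at 0.33 px rms, so I use pivot_middle ≈ (0.502, -0.245, 0.068) with yaw ≈ 0.047. That matches the 68 mm height and lies within reach at 0.56 m.

Plan:
1. Press the heel down with closed fingers.
2. Push the raised plate over from the near side.
3. Press it flat on the far side.

First I turn the tool, close the fingers and travel above the heel.

```bash
python3 -m pendant '[[1,[0,0,0],[0,0,7]],[1,[0,0,0],[0,0,6.8]],[1,[35,-31,0],[0,0,0]],[1,[35,-31,0],[0,0,0]],[1,[35,-31,0],[0,0,0]],[1,[35,-31,0],[0,0,0]],[1,[35,-31,0],[0,0,0]],[1,[35,-31,0],[0,0,0]]]' 20
cat >> h.py <<'E'
T=[.502,-.245,.047]
def rep():
    from scipy.spatial.transform import Rotation as R
    st=r.get_state();M=R.from_quat(st["eef_rot"]).as_matrix();p=np.array(st["tool_pos"])
    c,s=np.cos(T[2]),np.sin(T[2]);d=p[:2]-T[:2]
    print("t",round(st["clock"],2),"rack mm",np.round([1e3*(c*d[0]+s*d[1]),1e3*(-s*d[0]+c*d[1]),p[2]*1e3],1),"yaw",round(np.arctan2(M[1,0],M[0,0]),3),"tz",M[:,2].round(3),"F",np.round(st["contact_force"],1),"op",round(st["opening"],2))
E
python3 -c "from h import *;rep()"
```

```text
clock: 1.2
tool_pos: [0.3794, -0.4025, 0.2387]
eef_rot: [1.0, 0.023, 0.0, -0.0]
contact_force: [0.7, -0.9, -0.6]
opening: 0.118
finger_force: 0.0
t 1.2 rack mm [-129.8 -151.5  238.7] yaw 0.047 tz [-0.  0. -1.] F [ 0.7 -0.9 -0.6] op 0.12
```

```bash
python3 -m pendant '[[1,[32,-30,0],[0,0,0]],[1,[32,-30,0],[0,0,0]],[1,[32,-30,0],[0,0,0]],[1,[32,-30,0],[0,0,0]],[1,[30,-28,30],[0,0,0]],[1,[0,0,30],[0,0,0]],[1,[0,0,30],[0,0,0]],[1,[0,0,0],[0,0,0]]]' >/dev/null; python3 -c "from h import *;rep()"
```

```text
t 2.2 rack mm [ 25.6  -3.8 146.8] yaw 0.047 tz [-0.005  0.002 -1.   ] F [ 0.3 -1.1  0.4] op 0.01
```

```bash
python3 -m pendant '[[1,[5,-4,25],[0,0,0]],[1,[0,0,25],[0,0,0]],[1,[0,0,5],[0,0,0]],[1,[0,0,0],[0,0,0]]]' >/dev/null; python3 - <<'E'
from h import *;import cv2
rep()
a=cams.snapshot("top")["img"][190:330,230:410];b=cams.snapshot("scene")["img"][150:330,260:400]
a=cv2.resize(a,None,fx=2.5,fy=2.5,interpolation=3);b=cv2.resize(b,None,fx=2.5,fy=2.5,interpolation=3)
o=np.zeros((450,a.shape[1]+b.shape[1],3),np.uint8);o[:a.shape[0],:a.shape[1]]=a;o[:,a.shape[1]:]=b[:450]
cv2.imwrite("pics/s1.png",o[:,:,::-1])
E
```

```text
t 2.7 rack mm [32.6 -1.1 94.7] yaw 0.047 tz [ 0.001 -0.001 -1.   ] F [-0.5  0.2 -0.4] op 0.01
```

View pics/s1.png

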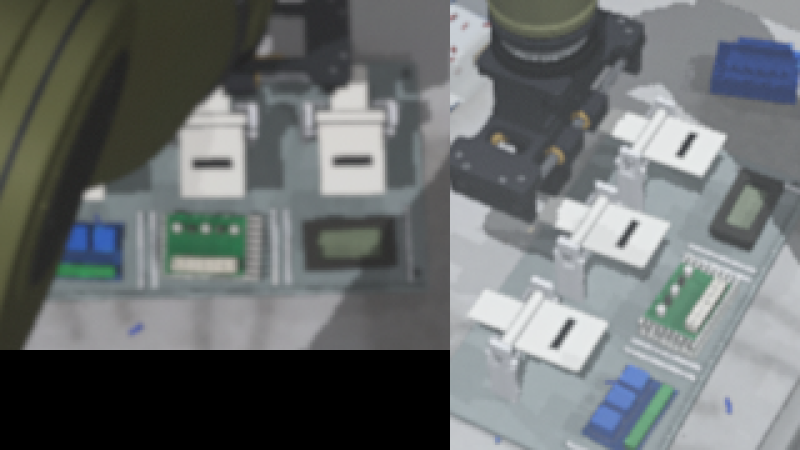

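The closed fingers hang over the middle tag's heel (right panel 545,205), clear of the neighbouring tags. I press the heel down in steps.

```bash
python3 -m pendant '[[1,[0,0,8],[0,0,0]],[1,[0,0,8],[0,0,0]],[1,[0,0,6],[0,0,0]],[1,[0,0,6],[0,0,0]],[1,[0,0,6],[0,0,0]],[1,[0,0,0],[0,0,0]]]' >/dev/null; python3 -c "from h import *;rep()"; python3 -m pendant '[[1,[0,0,6],[0,0,0]],[1,[0,0,6],[0,0,0]],[1,[0,0,6],[0,0,0]],[1,[0,0,6],[0,0,0]],[1,[0,0,0],[0,0,0]]]' >/dev/null; python3 - <<'E'
from h import *;import cv2
rep()
b=cams.snapshot("scene")["img"][150:330,240:410]
cv2.imwrite("pics/s2.png",cv2.resize(b,None,fx=3,fy=3,interpolation=3)[:,:,::-1])
E
```

```text
t 3.55 rack mm [32.  -0.7 59.2] yaw 0.047 tz [-0.  0. -1.] F [ 0.  -0.  -1.2] op -0.0
t 4.17 rack mm [31.8 -0.5 35.1] yaw 0.047 tz [-0.001  0.    -1.   ] F [-0.1 -0.3  0.4] op 0.01
```

View pics/s2.png

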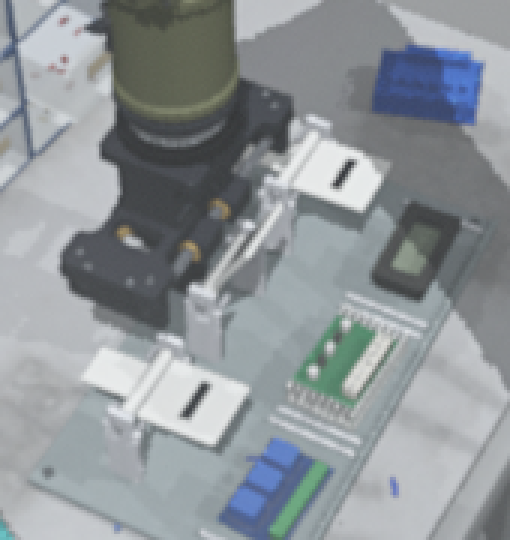

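The middle plate has risen and is now seen nearly edge-on at about (240,250). The neighbouring tags are untouched. I lift clear, go over to the near side and come down in front of the plate.

```bash
python3 -m pendant '[[1,[0,0,-35],[0,0,0]],[1,[0,0,-45],[0,0,0]],[1,[0,0,-45],[0,0,0]],[1,[-30,0,-5],[0,0,0]],[1,[-32,0,0],[0,0,0]],[1,[-32,0,0],[0,0,0]],[1,[0,0,0],[0,0,0]],[1,[0,0,0],[0,0,0]]]' >/dev/null; python3 -c "from h import *;rep()"
```

```text
t 5.22 rack mm [-60.7  -0.8 166. ] yaw 0.047 tz [ 0.002 -0.    -1.   ] F [-0.1  0.5 -0.4] op 0.0
```

```bash
python3 -m pendant '[[1,[0,0,25],[0,0,0]],[1,[0,0,25],[0,0,0]],[1,[0,0,14],[0,0,0]],[1,[0,0,0],[0,0,0]],[1,[12,0,0],[0,0,0]],[1,[12,0,0],[0,0,0]],[1,[10,0,0],[0,0,0]],[1,[0,0,0],[0,0,0]]]' >/dev/null; python3 -c "from h import *;rep()"
python3 -m pendant '[[1,[10,0,0],[0,0,0]],[1,[8,0,0],[0,0,0]],[1,[8,0,0],[0,0,0]],[1,[8,0,0],[0,0,0]],[1,[8,0,0],[0,0,0]],[1,[6,0,0],[0,0,0]],[1,[0,0,0],[0,0,0]]]' >/dev/null;  python3 - <<'E'
from h import *;import cv2
rep()
b=cams.snapshot("scene")["img"][130:330,240:410]
cv2.imwrite("pics/s3.png",cv2.resize(b,None,fx=3,fy=3,interpolation=3)[:,:,::-1])
E
```

```text
t 6.22 rack mm [-26.2  -0.6 102. ] yaw 0.048 tz [ 0.002 -0.    -1.   ] F [0.5 0.2 1. ] op 0.0
t 7.1 rack mm [ 21.   -0.6 101.8] yaw 0.047 tz [ 0.001 -0.    -1.   ] F [ 0.2 -1.  -0.2] op 0.0
```

View pics/s3.png

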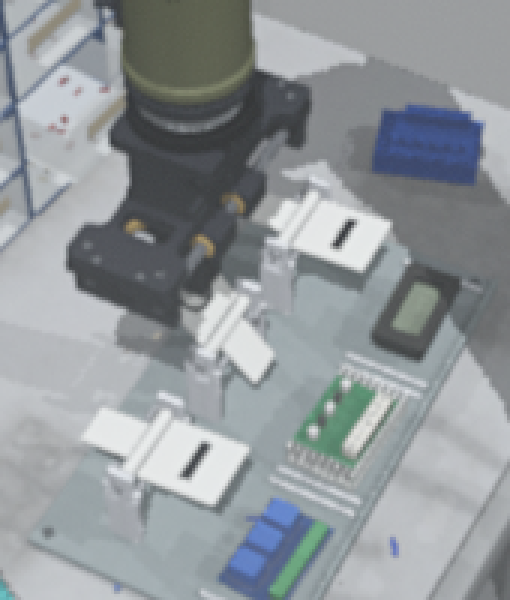

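The tag is past vertical at about 130°: the heel now shows on the near side (250,350) and the fingers are behind the plate. I follow it forward and press down gently.

```bash
python3 -m pendant '[[1,[6,0,4],[0,0,0]],[1,[6,0,5],[0,0,0]],[1,[0,0,5],[0,0,0]],[1,[0,0,5],[0,0,0]],[1,[0,0,4],[0,0,0]],[1,[0,0,3],[0,0,0]],[1,[0,0,2],[0,0,0]],[1,[0,0,0],[0,0,0]]]' >/dev/null; python3 -c "from h import *;rep()"
```

```text
t 8.15 rack mm [31.9 -0.7 73.6] yaw 0.047 tz [-0.  0. -1.] F [-0.3 -0.4 -0.2] op 0.01
```

```bash
python3 -m pendant '[[1,[0,0,1],[0,0,0]],[1,[0,0,1],[0,0,0]],[1,[0,0,0],[0,0,0]]]' >/dev/null; python3 -c "from h import *;rep()"
```

```text
t 8.53 rack mm [32.1 -0.7 71.7] yaw 0.047 tz [-0. -0. -1.] F [-0.1 -0.3  0.6] op 0.01
```

```bash
for i in 1; do python3 -m pendant '[[1,[0,0,1],[0,0,0]],[1,[0,0,0],[0,0,0]]]' >/dev/null; python3 -c "from h import *;rep()"; done;  python3 -m pendant '[[1,[0,0,0.5],[0,0,0]],[1,[0,0,0],[0,0,0]]]' >/dev/null; python3 -c "from h import *;rep()"
```

```text
t 8.78 rack mm [32.1 -0.7 70.7] yaw 0.047 tz [-0. -0. -1.] F [ 0.3 -0.1 -0.8] op 0.01
t 9.03 rack mm [32.1 -0.7 70.5] yaw 0.047 tz [ 0. -0. -1.] F [-0.3  0.4  3.9] op 0.0
```

```bash
python3 -m pendant '[[1,[0,0,0.5],[0,0,0]],[1,[0,0,0],[0,0,0]]]' >/dev/null; python3 -c "from h import *;rep()"
```

```text
t 9.28 rack mm [32.2 -0.7 70.3] yaw 0.047 tz [ 0. -0. -1.] F [-1.2  0.7  7.1] op 0.0
```

The force has risen to 7 N with the height stuck at 70.3 mm, so the tag is firmly on its stop. I retreat upward and look.

```bash
python3 -m pendant '[[1,[0,0,-10],[0,0,0]],[1,[0,0,-35],[0,0,0]],[1,[0,0,-45],[0,0,0]],[1,[0,0,-45],[0,0,0]],[1,[-40,30,0],[0,0,0]],[1,[-40,30,0],[0,0,0]],[1,[-40,30,0],[0,0,0]],[1,[-40,30,0],[0,0,0]]]' >/dev/null; python3 -m pendant '[[1,[-30,35,0],[0,0,0]],[1,[-30,35,0],[0,0,0]],[1,[-30,35,0],[0,0,0]],[1,[-30,35,0],[0,0,0]],[1,[0,0,0],[0,0,0]],[1,[0,0,0],[0,0,0]]]' >/dev/null
python3 - <<'E'
from h import *;import cv2
rep()
a=cams.snapshot("top")["img"][190:330,230:410];b=cams.snapshot("scene")["img"][150:350,250:410]
a=cv2.resize(a,None,fx=2.4,fy=2.4,interpolation=3);b=cv2.resize(b,None,fx=2.2,fy=2.2,interpolation=3)
o=np.zeros((440,a.shape[1]+b.shape[1],3),np.uint8);o[:a.shape[0],:a.shape[1]]=a;o[:,a.shape[1]:]=b[:440]
cv2.imwrite("pics/s4.png",o[:,:,::-1])
E
```

```text
t 11.03 rack mm [-247.4 -260.1  204.8] yaw 0.047 tz [ 0.001  0.001 -1.   ] F [0.5 0.5 0. ] op 0.0
```

View pics/s4.png

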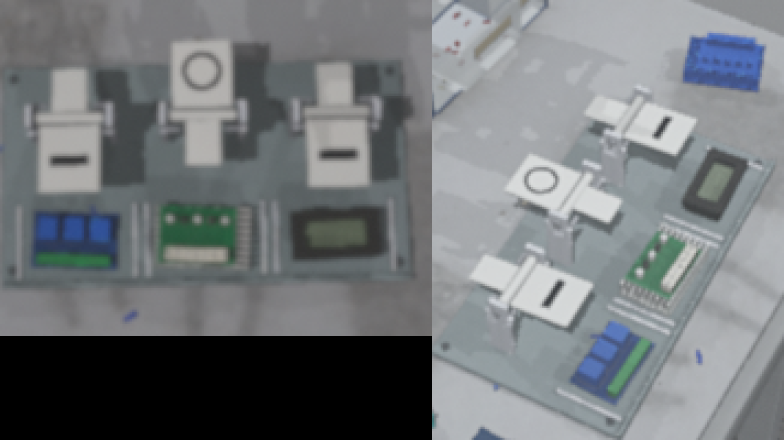

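The middle tag lies flat on the far side with its ring face up (left panel 202,70). The other two tags are still bar face up, and the units lie where they were. I hand the job in.

```bash
python3 -c "from plant import r;print(r.finish_job())"
```

```text
the job is handed in; nothing more can be done
None
```

The heat sink board's tag (middle bay) is turned over and lies flat on the far side with its ring face up; the other two tags and all three units are as they were, and the job was handed in at about 11 s.

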